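Plant the tape spindle in its base by feel and load the tape roll

TASK

Set up the tape dispenser: take the spindle out of its storage block and plant its pin in the hole of the grey socket base, whose blind hole you have to feel for by sliding the pin lightly over the grey face (it is hidden under a flush spring shutter of the same grey), then push it down until its collar sits flat on the face. Then slip the tape roll over the planted spindle so that it lies flat on the collar, and let go. While feeling for the hole and entering it keep the pin's force on the base light, never over 30 N, and leave the other things on the worktop where they are.

Things in the scene. Friction and masses are not known exactly. Their poses are not given: they have to be found in the camera images.
- base: Socket base, fixed to the worktop: grey housing 100 x 100 mm, 40 mm high, with a flat white bezel on top. Origin at the centre of its underside, z up, x and y along its sides. The bezel is 18 mm wide round a square window of 64 x 64 mm, in which lies the flat grey socket face, 38 mm above the origin (2 mm below the bezel's top). One vertical blind hole is hidden in this face (see point base_face).
- base_face (a point): Window's centre, on the grey face (38 mm above the worktop). The hole (14 mm wide, 26 mm deep, sharp edge) is centred up to 6 mm from here along the base's x and up to 6 mm along its y; no pose tells where. A flush spring shutter of the same grey closes it and sinks under the pin: 0.5 N starts it, 0.8 N holds it fully down, less than the spindle's weight. Smooth face (friction about 0.2); the socket does not give sideways.
- block: Storage block, fixed to the worktop: white plastic, 64 x 64 x 30 mm, with a vertical through hole 16 mm in diameter at its centre, in which the spindle stands at the start, upright, its collar on the block's top. Origin at the centre of its underside.
- spindle: Spindle, loose, round, 0.14 to 0.26 kg, 75 mm tall: at the bottom a steel pin 12 mm in diameter and 20 mm long, its foot chamfered to 9 mm over the last 2 mm; then a white collar 40 mm in diameter, 5 mm thick; then a plain steel shaft 18 mm in diameter, 50 mm long. Origin at the centre of the pin's foot, z up. Seated, the origin stands 18 mm above the worktop.
- spindle_grip (a point): On the spindle's axis, 50 mm above the pin's foot: 25 mm above the collar's upper side and 25 mm below the shaft's top; the height to grip the 18 mm shaft. Pressed on the face with more than about 8 N while sliding, the spindle slowly tilts in the fingers.
- spindle_collar (a point): On the spindle's axis at the collar's underside, 20 mm above the pin's foot. Seated, it is at the height of the socket face.
- roll: Roll of white adhesive tape, loose, lying flat on the worktop: outer diameter 56 mm, 40 mm high, 0.06 kg, with an open core 30 mm in diameter through it from top to bottom. Origin at the centre of its underside, z up along the core.
- roll_center (a point): Centre of the roll, half-way up (20 mm above its underside). On the collar it stands 25 mm above the collar's underside.
- swab_box: Bystander: white and blue card box 51 x 71 x 46 mm. Origin at the centre of its underside, as for the following.
- vial_a: Bystander: glass vial with green cap, 25 mm wide, 52 mm tall.
- vial_b: Bystander: glass vial with red cap, 22 mm wide, 46 mm tall.
- pad_box: Bystander: pale card box 50 x 60 x 47 mm.
- glass_jar_1: Bystander: open glass jar, 60 mm wide, 82 mm tall.
- saline_250: Bystander: clear bottle, 67 mm wide, 148 mm tall.

How it is judged:
By the outcome, as a careful person would: the job done as asked, in the order asked, and still so for the second after the job is handed in, with the robot touching nothing.
It also fails if it takes over 72 s, if anything falls off the work surface, if the arm or the gripper's body presses on something with over 40 N, if the wrist force passes 120 N, or if a joint passes its speed limit or range.

ROBOT

A 6-joint arm with a two-finger parallel gripper is mounted at the origin on a cart in front of the work surface, level with it; the furniture and walls round the work are solid. World frame = base frame: x ahead of the robot, y to its left, z up, the work surface at z = 0. Lengths are in mm, angles in rad, forces in N, time in s.
With the tool pointing down it reaches from about 350 to 925 mm from the base axis. Payload 6.4 kg.
Tool frame: the origin (TCP) lies midway between the tips of the shut fingers; the grasp point (between the pads) lies 19 mm behind it; y points along the fingers, z is the direction in which the jaws open and shut, and the axes are right-handed (so a half turn about y gives the same grasp; the last joint's range is limited). The gripper opens to 94 mm and grips with 3 to 60 N. Pads are 16 mm wide; open, the fingers measure 119 mm over their backs; the gripper's body (75 mm by 177 mm) begins 78 mm behind the grasp point.
Start: joints at [1.158, 0.245, 1.558, -0, 1.339, -0.174], TCP at [153.745, 631.566, 205.455] pointing down, gripper open.
Joint ranges: [-3.13, 3.13], [-1.02, 2.26], [0.13, 2.54], [-0.95, 4.09], [0.21, 2.88], [-2.74, 2.74]. Speed limits (rad/s): [2.57, 2.57, 3.14, 3.14, 3.14, 3.14].

INTERFACE

Orientations are given as [roll, pitch, yaw] about the fixed x, y, z axes, in that order (R = Rz(yaw) Ry(pitch) Rx(roll)).
In Python, from cell import r gives the robot as it stands.
- The arm moves only by the shell command python3 -m handwheel 'ROWS' [FORCE]. ROWS is JSON, a list of rows, each a list of 3 entries, a list of its own where there are three numbers: the closure in counts, from 0 (fully open) to 255 (shut), then the shift along the tool's x, y, z in mm, then the turn, a rotation vector about the tool's x, y, z in rad. In form: [[hand, [dx, dy, dz], [ax, ay, az]], ...]. A call has 1 to 20 rows; each row shifts and turns the commanded pose from where the row before left it, along the tool's axes as they then stand; what a row does not reach is not made up. A row lasts 1/10 s, in which the tool goes at most 50 mm and 8.59 degrees, less where a joint would pass 70% of its speed; a pose out of reach is approached as far as the arm can. A call is refused whole if a number of a shift passes 50 or a number of a turn 0.15, either way. A call with a gripper value outside its range is refused whole. The fingers move at their own pace and stop on an object; FORCE is the grip in N (left out, the last holds). Time passes only in rows, so rows that do not move let the fingers close. It gives the time, the measured TCP pose, the force and the opening at its end, in the units of the state.
- r.state(): the state, without advancing time (a new reading comes with each control period).
- r.capture(name): name is "side" or "top" or "wrist"; returns the picture (384x512x3 uint8, red, green, blue); there is no depth.
- r.calibration(name): a dict with "camera_matrix" (3x3 intrinsics, pixels), "k1" (the pictures are not rectified: a ray, as slopes to the right and down, at radius r is drawn at 1 + k1 r^2 times it, then the intrinsics apply), "R" (3x3) and "t" (3): a world point X has camera coordinates R X + t. Camera axes: x right, y down, z forward; pixel columns grow to the right and rows downward; lengths in mm; the calibration is good to about 2 mm. A picture is of the moment at which its call begins: read the wrist's pose just before it. calibration takes no time and is no camera call; for the wrist camera it gives the pose at the moment of the call.
- r.finish_job(): hands the job in, once; it reports no verdict.
The state is a dict: "time": time; "joint_pos": joint angles; "dq": joint speeds; "joint_torque": joint torques, N m; "position": TCP position; "ee_rot": TCP orientation; "force": force on the tool from outside, world axes, zero at the start; "torque": the same for the moment, N m; "grip_width": opening from 0.0 (shut) to 1.0 (fully open).
Only numpy, scipy, OpenCV 4.12 (cv2) and the standard library are available. Lean on these libraries where they do the work, as an engineer would, in place of code of your own. Each camera call takes 0.05 s, during which the arm holds its last target. There are 200 camera calls.

## Working session

There is one attempt and no reset: what is moved stays moved. The work goes in short steps, Python scripts to look and compute and a shell command to move; the robot and the scene stay as the last step left them, time stands still between calls to the robot, and variables do not carry over. Pictures are saved under pics/ and viewed, about 8 in all and at most 12, crops included, and the job is handed in when it is done.

```bash
ls; mkdir -p pics; python3 - <<'E'
from cell import r
import cv2,numpy as np
print(r.state())
for n in ("side","top"):
    c=r.calibration(n);print(n,{k:np.round(v,4).tolist() for k,v in c.items()})
    im=r.capture(n);cv2.imwrite(f"pics/{n}0.png",im[...,::-1])
a=cv2.imread("pics/side0.png");b=cv2.imread("pics/top0.png")
cv2.imwrite("pics/top0b.png",cv2.resize(b,(800,600),interpolation=cv2.INTER_CUBIC))
cv2.imwrite("pics/side0b.png",cv2.resize(a,(800,600),interpolation=cv2.INTER_CUBIC))
E
```

```text
pics
{'time': 0.0, 'joint_pos': array([ 1.15790798e+00,  2.45796452e-01,  1.55895334e+00, -3.91751325e-05,
        1.33871062e+00, -1.74125976e-01]), 'dq': array([-0.00118838, -0.00030801,  0.00141098,  0.00083587, -0.00177871,
        0.00130423]), 'joint_torque': array([-1.89880797e-03, -4.15842426e+01, -3.14601374e+01,  6.84174732e-02,
        3.33066168e-02, -1.35494283e-04]), 'position': array([153.50939036, 631.01427816, 204.38925515]), 'ee_rot': array([-1.57264244e+00,  2.86051717e-04, -2.38753584e-01]), 'force': array([-0.08987366,  0.01483081,  0.00648937]), 'torque': array([ 0.02904   , -0.01392429,  0.03475909]), 'grip_width': 0.9975509744946033}
side {'camera_matrix': [[460.9737, 0.0, 256.4489], [0.0, 460.9737, 188.8786], [0.0, 0.0, 1.0]], 'k1': -0.0989, 'R': [[0.9654, -0.2598, -0.0241], [-0.1143, -0.3379, -0.9342], [0.2345, 0.9046, -0.3559]], 't': [-508.1638, 140.396, 1236.7868]}
top {'camera_matrix': [[459.6234, 0.0, 255.6775], [0.0, 459.6234, 192.2392], [0.0, 0.0, 1.0]], 'k1': 0.012, 'R': [[0.0204, -0.9997, -0.0106], [-0.984, -0.0182, -0.1775], [0.1772, 0.0141, -0.9841]], 't': [4.7623, 531.88, 1468.3589]}
```

View pics/top0b.png

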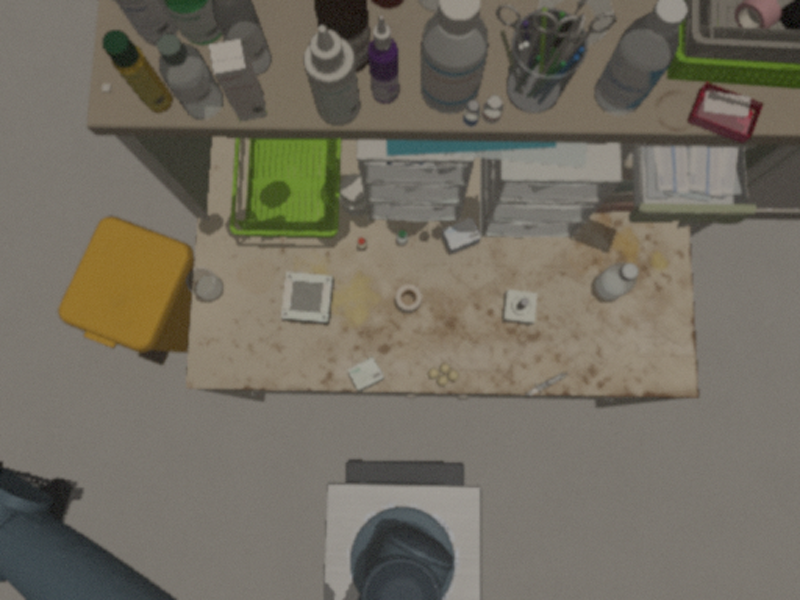

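View pics/side0b.png

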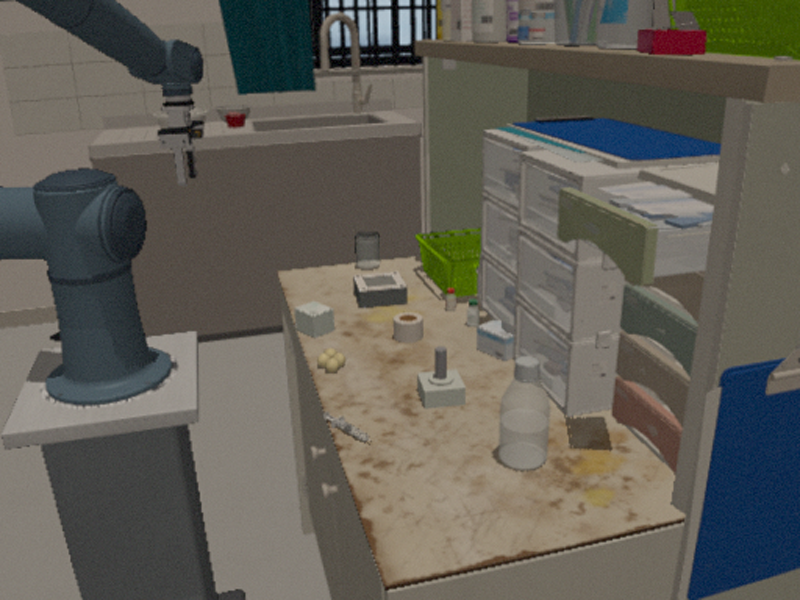

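Top view (800-px scale): base at about (307,297), roll at (408,298), spindle block at (521,306). The side view agrees with this. I'll enlarge those crops to refine.

```bash
cat > h.py <<'E'
import numpy as np,cv2
from cell import r
def ray(n,uv,cal=None):
    c=cal or r.calibration(n);K=np.array(c["camera_matrix"]);R=np.array(c["R"]);t=np.array(c["t"])
    d=np.array([(uv[0]-K[0,2])/K[0,0],(uv[1]-K[1,2])/K[1,1]]);s=d.copy()
    for _ in range(20): s=d/(1+c["k1"]*(s@s))
    return -R.T@t,R.T@np.array([*s,1])
def onz(n,uv,z,cal=None):
    o,d=ray(n,uv,cal);return o+d*(z-o[2])/d[2]
def proj(n,X,cal=None):
    c=cal or r.calibration(n);K=np.array(c["camera_matrix"]);p=np.array(c["R"])@np.array(X,float)+np.array(c["t"])
    s=p[:2]/p[2];s=s*(1+c["k1"]*(s@s));return K[:2,:2]@s+K[:2,2]
E
python3 - <<'E'
from h import *
for nm,uv,z in (("base",(307,297),40),("roll",(408,298),40),("spin",(522,303),80),("block",(521,306),30),("vial_r",(362,243),46),("vial_g",(402,238),52),("jar",(207,287),60),("swab",(461,236),46),("pad",(366,374),47),("saline",(614,282),75)):
    print(nm,onz("top",((np.array(uv)+.5)/1.5625-.5),z).round(1))
b=cv2.imread("pics/top0.png")
A=[cv2.resize(b[y-24:y+24,x-24:x+24],(384,384),interpolation=cv2.INTER_CUBIC) for x,y in ((196,190),(261,191))]
a=cv2.resize(b[196-24:196+24,333-24:333+24],(384,384),interpolation=cv2.INTER_CUBIC)
im=np.hstack([A[0],A[1],a]);cv2.imwrite("pics/crop1.png",cv2.resize(np.clip(im*1.6,0,255).astype(np.uint8),(800,267)))
E
```

```text
base [537.3 212.6  40. ]
roll [539.1  -2.1  40. ]
spin [ 525.6 -237.1   80. ]
block [ 528.1 -242.8   30. ]
vial_r [656.1  98.8  46. ]
vial_g [667.1  13.1  52. ]
jar [551.1 421.3  60. ]
swab [ 675.3 -113.3   46. ]
pad [375.9  82.   47. ]
saline [ 574.3 -428.5   75. ]
```

View pics/crop1.png

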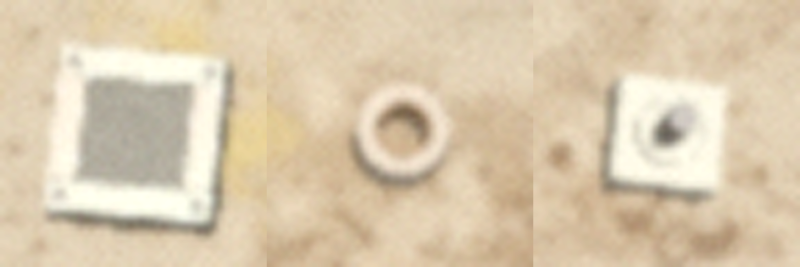

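Crops (5.56 px per image px): base outer corners at about (66,46), (229,62), (214,230) and (47,213), so its yaw is about -5.6°. The roll core is at (403,128) and the spindle is on its block at (668,132). Next I'll go over the base and look with the wrist camera.

```bash
python3 -m handwheel '[[0,[0,-10,0],[0,-0.12,0]],[0,[0,-10,0],[0,-0.12,0]],[0,[30,-5,-38],[0,0,0]],[0,[30,-5,-38],[0,0,0]],[0,[30,-5,-38],[0,0,0]],[0,[30,-5,-38],[0,0,0]],[0,[30,-5,-38],[0,0,0]],[0,[30,-5,-38],[0,0,0]],[0,[30,-5,-38],[0,0,0]],[0,[30,-5,-38],[0,0,0]],[0,[30,-5,-38],[0,0,0]],[0,[30,0,-38],[0,0,0]],[0,[30,0,-38],[0,0,0]],[0,[0,0,0],[0,0,0]],[0,[0,0,0],[0,0,0]]]'
python3 - <<'E'
from h import *
print(r.state()["position"],r.state()["ee_rot"],r.state()["joint_pos"])
c=r.calibration("wrist");print({k:np.round(v,3).tolist() for k,v in c.items()})
im=r.capture("wrist");cv2.imwrite("pics/w1.png",cv2.convertScaleAbs(cv2.resize(im[...,::-1],(800,600)),alpha=1.4))
np.save("w1.npy",c,allow_pickle=True)
E
```

```text
time: 1.6
position: [484.3, 213.3, 269.9]
ee_rot: [-1.571, 0.001, -0.001]
force: [-0.3, 0.2, 0.4]
grip_width: 1.0
[484.27494734 213.33711231 269.90825025] [-1.57064802e+00  1.26926367e-03 -9.53988228e-04] [ 2.00313805e-01 -8.93384200e-02  1.79428786e+00  4.02608734e-04
  1.43785722e+00 -1.36958205e+00]
{'camera_matrix': [[301.721, 0.0, 255.69], [0.0, 301.721, 189.993], [0.0, 0.0, 1.0]], 'k1': -0.078, 'R': [[0.002, 1.0, -0.001], [0.974, -0.002, 0.226], [0.226, -0.001, -0.974]], 't': [-213.374, -509.604, 342.863]}
```

View pics/w1.png

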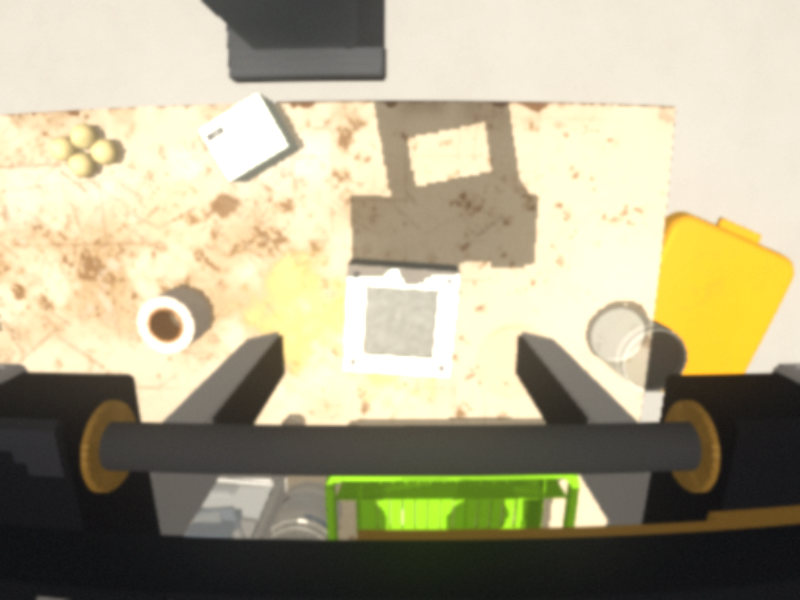

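Wrist view: the base window has its centre at about (400,323), the roll core is at (165,325), the jar is at right, and the base's near edge is towards the robot. I'll segment the window by code, then move towards the spindle, stopping over the roll.

```bash
python3 - <<'E'
from h import *
c=r.calibration("wrist");im=r.capture("wrist");cv2.imwrite("pics/w1raw.png",im[...,::-1])
x0,y0=215,165;g=cv2.cvtColor(im,7)[y0:250,x0:300]
print(np.unique(g//16,return_counts=True))
g4=cv2.resize(g,None,fx=4,fy=4,interpolation=cv2.INTER_CUBIC)
o,th=cv2.threshold(cv2.GaussianBlur(g4,(5,5),0),0,255,cv2.THRESH_OTSU)
print(o)
n,L,S,C=cv2.connectedComponentsWithStats(255-th)
for i in range(1,n):
    if S[i][4]>1000:
        m=(L==i).astype(np.uint8);k=cv2.findContours(m,0,1)[0][0];b=cv2.boxPoints(cv2.minAreaRect(k))
        P=np.array([onz("wrist",(q+.5)/4-.5+[x0,y0],38,c) for q in b]).round(1)
        print(S[i],(b/4+[x0,y0]).round(1).tolist(),P.tolist(),P.mean(0))
ro=onz("wrist",(np.array([165,325])+.5)/1.5625-.5,40,c);print("roll",ro)
E
```

```text
(array([ 4,  5,  6,  7,  8,  9, 10, 11, 12, 13, 14], dtype=uint8), array([ 182,  122,  212,   64,  208, 1762,  296, 1114,  979,  387, 1899]))
175.0
[   23     0   317    68 14262] [[220.8, 165.0], [299.8, 165.0], [299.8, 181.8], [220.8, 181.8]] [[478.5, 164.9, 38.0], [478.4, 273.4, 38.0], [501.9, 274.2, 38.0], [501.9, 164.3, 38.0]] [490.175 219.2    38.   ]
[   69    77   189   178 30005] [[231.4, 226.4], [234.4, 183.5], [279.5, 186.7], [276.5, 229.6]] [[567.5, 177.9, 38.0], [504.4, 183.3, 38.0], [508.9, 246.1, 38.0], [572.3, 242.9, 38.0]] [538.275 212.55   38.   ]
roll [540.18099968  -3.14317339  40.        ]
```

```bash
python3 -m handwheel '[[0,[0,0,-45],[0,0,0]],[0,[0,0,-45],[0,0,0]],[0,[0,0,-45],[0,0,0]],[0,[0,0,-45],[0,0,0]],[0,[0,0,-45],[0,0,0]],[0,[0,0,-45],[0,0,0]],[0,[0,0,-45],[0,0,0]],[0,[0,0,-45],[0,0,0]],[0,[0,0,-45],[0,0,0]],[0,[0,30,-45],[0,0,0]],[0,[0,30,0],[0,0,0]],[0,[0,20,0],[0,0,0]],[0,[0,0,0],[0,0,0]],[0,[0,0,0],[0,0,0]]]'
python3 - <<'E'
from h import *
print(r.state()["position"],r.state()["ee_rot"],r.state()["joint_pos"])
im=r.capture("wrist");cv2.imwrite("pics/w2.png",cv2.convertScaleAbs(cv2.resize(im[...,::-1],(800,600)),alpha=.8))
print(proj("wrist",[528,-243,30])*1.5625,proj("wrist",[526,-239,85])*1.5625)
E
```

```text
time: 3.1
position: [485.3, -231.4, 193.2]
ee_rot: [-1.571, -0.0, 0.003]
force: [-0.1, 0.7, 1.1]
grip_width: 0.996
[ 485.29082132 -231.44744003  193.1898439 ] [-1.57080126e+00 -1.01793963e-04  3.33462065e-03] [-6.56038239e-01 -7.04736859e-03  1.85642796e+00  6.08076700e-05
  1.29212859e+00 -2.23018591e+00]
[386.20696018 331.43732823] [389.86971627 353.99133307]
```

View pics/w2.png

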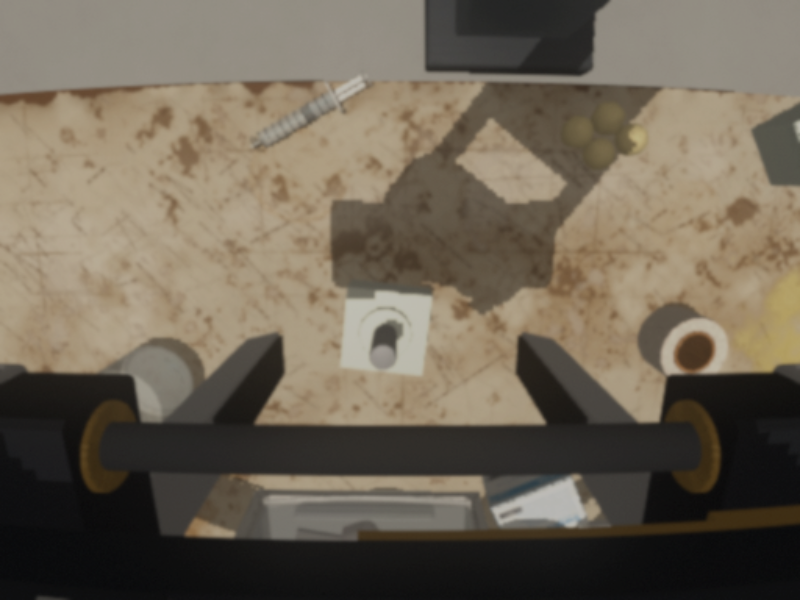

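The wrist view shows the block centre at (386.5,331) and the shaft top at (383,355), and the block position agrees with the prediction.

```bash
python3 - <<'E'
from h import *
f=lambda u,z:onz("wrist",(np.array(u)+.5)/1.5625-.5,z).round(1)
print(f((383,355),85),f((386.5,331),30),f((387,329),35),f((694,350),40),r.state()["position"])
E
```

```text
[ 526.5 -243.6   85. ] [ 527.4 -243.    30. ] [ 524.3 -242.5   35. ] [539.8  -6.1  40. ] [ 485.76134823 -231.97606718  194.18828662]
```

```bash
python3 -m handwheel '[[0,[20.5,0,-5.5],[0,0,0]],[0,[20.5,0,-5.5],[0,0,0]],[0,[0,40,0],[0,0,0]],[0,[0,40,0],[0,0,0]],[0,[0,40,0],[0,0,0]],[0,[0,20,0],[0,0,0]],[0,[0,13,0],[0,0,0]],[0,[0,0,0],[0,0,0]]]' 
python3 - <<'E'
from h import *
print(r.state()["position"],r.state()["ee_rot"])
p=r.calibration("wrist");im=r.capture("wrist");cv2.imwrite("pics/w3.png",cv2.convertScaleAbs(cv2.resize(im[...,::-1],(800,600)),alpha=.8))
E
```

```text
time: 3.95
position: [525.9, -243.1, 39.5]
ee_rot: [-1.57, 0.001, 0.002]
force: [-0.6, -0.2, 0.6]
grip_width: 1.002
[ 525.94049841 -243.06250179   39.48077791] [-1.57034269e+00  6.28645771e-04  2.02469237e-03]
```

View pics/w3.png

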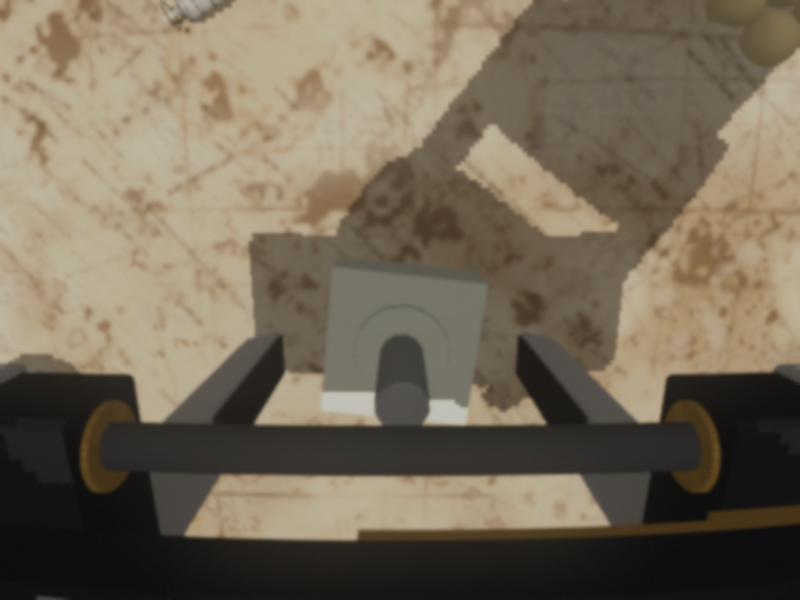

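```bash
python3 - <<'E'
from h import *
f=lambda u,z:onz("wrist",(np.array(u)+.5)/1.5625-.5,z).round(1)
print(f((402,403),85),f((403,350),35))
E
python3 -m handwheel '[[255,[0,-1,0],[0,0,0]],[255,[0,0,0],[0,0,0]],[255,[0,0,0],[0,0,0]],[255,[0,0,0],[0,0,0]],[255,[0,0,0],[0,0,0]],[255,[0,0,0],[0,0,0]],[255,[0,0,0],[0,0,0]],[255,[0,0,0],[0,0,0]],[255,[0,0,0],[0,0,0]],[255,[0,0,0],[0,0,0]]]' 45
```

```text
[ 526.8 -243.6   85. ] [ 527.2 -243.1   35. ]
time: 5.0
position: [525.8, -243.5, 40.7]
ee_rot: [-1.57, 0.0, 0.001]
force: [0.6, -1.1, 0.1]
grip_width: 0.183
```

```bash
python3 -m handwheel '[[255,[0,-10,0],[0,0,0]],[255,[0,-20,0],[0,0,0]],[255,[0,-40,0],[0,0,0]],[255,[1,0,45],[0,0,0]],[255,[1,0,45],[0,0,0]],[255,[1,0,45],[0,0,0]],[255,[1,0,45],[0,0,0]],[255,[1,0,45],[0,0,0]],[255,[1,0,45],[0,0,0]],[255,[1,0,45],[0,0,0]],[255,[1,0,45],[0,0,0]],[255,[1,0,45],[0,0,0]],[255,[2,0,45],[0,0,0]],[255,[0,0,6],[0,0,0]],[255,[0,20,0],[0,0,0]],[255,[0,0,0],[0,0,0]],[255,[0,0,0],[0,0,0]]]'
python3 - <<'E'
from h import *
for i in range(2):
  s=r.state();print(s["position"],s["force"],s["torque"])
im=r.capture("wrist");cv2.imwrite("pics/w4.png",cv2.convertScaleAbs(cv2.resize(im[...,::-1],(800,600)),alpha=.9))
print(proj("wrist",[538.3,212.5,38])*1.5625)
E
```

```text
time: 6.7
position: [535.8, 211.8, 90.6]
ee_rot: [-1.571, 0.001, 0.001]
force: [0.9, -0.4, -1.0]
grip_width: 0.185
[535.84758234 211.81404054  90.60729069] [ 0.90652809 -0.36125229 -0.95731765] [-0.02139294 -0.00430883 -0.00705416]
[535.84758234 211.81404054  90.60729069] [ 0.90652809 -0.36125229 -0.95731765] [-0.02139294 -0.00430883 -0.00705416]
[402.24119012 321.09271576]
```

View pics/w4.png

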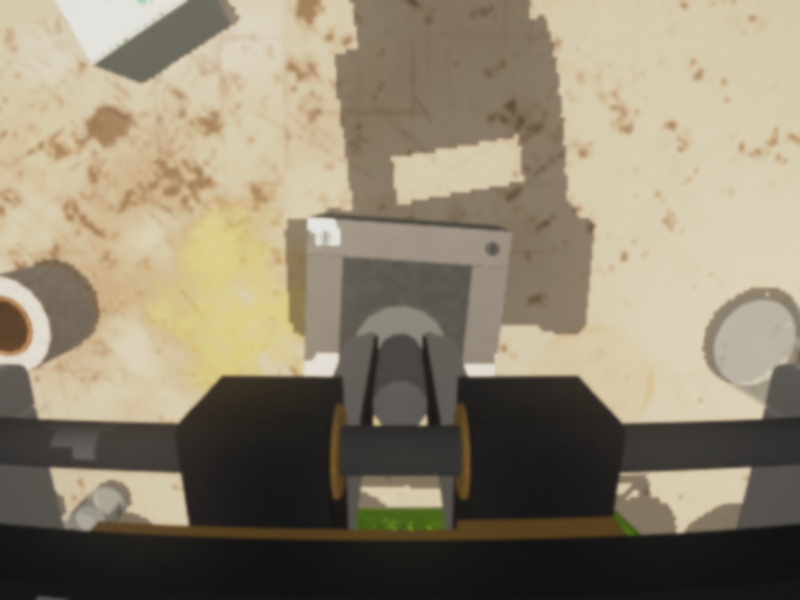

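The spindle is held upright, and the base window's near corners are at (342,257) and (471,265). I'll verify the centre and descend gently.

```bash
python3 - <<'E'
from h import *
f=lambda u,z:onz("wrist",(np.array(u)+.5)/1.5625-.5,z).round(1)
print(f((342,257),38),f((471,265),38), "expected", (504.4,183.3),(508.9,246.1))
E
python3 -m handwheel '[[255,[1,8,0.5],[0,0,0]],[255,[0,7,0],[0,0,0]],[255,[0,3,0],[0,0,0]],[255,[0,0,0],[0,0,0]]]'
python3 -m handwheel '[[255,[0,1,0],[0,0,0]],[255,[0,0,0],[0,0,0]]]'
python3 -m handwheel '[[255,[0,1,0],[0,0,0]],[255,[0,0,0],[0,0,0]]]'
python3 -m handwheel '[[255,[0,1,0],[0,0,0]],[255,[0,0,0],[0,0,0]]]'
```

```text
[505.1 182.4  38. ] [509.1 246.6  38. ] expected (504.4, 183.3) (508.9, 246.1)
time: 7.15
position: [536.7, 212.7, 71.9]
ee_rot: [-1.571, 0.002, 0.001]
force: [-0.2, -0.2, -1.5]
grip_width: 0.186
time: 7.35
position: [537.4, 213.0, 71.8]
ee_rot: [-1.571, -0.0, 0.001]
force: [-0.0, 0.0, -0.8]
grip_width: 0.182
time: 7.55
position: [537.3, 213.0, 70.8]
ee_rot: [-1.571, -0.0, 0.001]
force: [-0.5, -0.0, -2.6]
grip_width: 0.186
time: 7.75
position: [537.2, 212.9, 69.6]
ee_rot: [-1.571, 0.0, 0.001]
force: [-0.1, -0.6, -2.2]
grip_width: 0.188
```

```bash
for i in 1 2 3; do :; done
python3 -m handwheel '[[255,[0,0.5,0],[0,0,0]],[255,[0,0,0],[0,0,0]]]' | tr '\n' ' '; echo
python3 -m handwheel '[[255,[0,0.5,0],[0,0,0]],[255,[0,0,0],[0,0,0]]]' | tr '\n' ' '; echo
python3 -m handwheel '[[255,[0,0.5,0],[0,0,0]],[255,[0,0,0],[0,0,0]]]' | tr '\n' ' '; echo
```

```text
time: 7.95 position: [537.2, 212.9, 69.2] ee_rot: [-1.571, 0.0, 0.001] force: [1.1, 0.5, -1.5] grip_width: 0.185 
time: 8.15 position: [537.2, 212.9, 68.7] ee_rot: [-1.571, 0.0, 0.001] force: [0.6, 0.8, -1.6] grip_width: 0.188 
time: 8.35 position: [537.5, 213.0, 68.5] ee_rot: [-1.571, -0.0, 0.001] force: [-0.9, -0.7, -0.1] grip_width: 0.185
```

```bash

python3 -m handwheel '[[255,[0,0.5,0],[0,0,0]],[255,[0,0,0],[0,0,0]]]' | tr '\n' ' '; echo
python3 -m handwheel '[[255,[0,0.5,0],[0,0,0]],[255,[0,0,0],[0,0,0]]]' | tr '\n' ' '; echo
```

```text
time: 8.55 position: [537.7, 213.0, 68.3] ee_rot: [-1.571, -0.001, 0.001] force: [-1.6, 0.6, 3.0] grip_width: 0.188 
time: 8.75 position: [537.8, 213.1, 68.1] ee_rot: [-1.571, -0.001, 0.001] force: [-1.5, -0.2, 4.5] grip_width: 0.186
```

```bash
cat > chk.py <<'E'
import sys,re
s=sys.stdin.read();g=lambda k:eval(re.search(k+r": (.*)",s)[1])
p,f=g("position"),g("force");print(g("time"),p,f,g("grip_width"))
sys.exit(int(f[2]<0.6 or (f[0]**2+f[1]**2)**.5>6 or p[2]<67.4))
E
python3 -m handwheel '[[255,[1,-0.2,0],[0,0,0]],[255,[1,0,0],[0,0,0]]]' | python3 chk.py &&
python3 -m handwheel '[[255,[1,0,0],[0,0,0]],[255,[0,0,1],[0,0,0]]]' | python3 chk.py &&
python3 -m handwheel '[[255,[0,0,1],[0,0,0]],[255,[0,0,1],[0,0,0]]]' | python3 chk.py &&
python3 -m handwheel '[[255,[-1,0,0],[0,0,0]],[255,[-1,0,0],[0,0,0]]]' | python3 chk.py &&
python3 -m handwheel '[[255,[-1,0,0],[0,0,0]],[255,[-1,0,0],[0,0,0]]]' | python3 chk.py &&
python3 -m handwheel '[[255,[-1,0,0],[0,0,0]],[255,[-1,0,0],[0,0,0]]]' | python3 chk.py &&
python3 -m handwheel '[[255,[0,0,-1],[0,0,0]],[255,[0,0,-1],[0,0,0]]]' | python3 chk.py &&
python3 -m handwheel '[[255,[0,0,-1],[0,0,0]],[255,[0,0,-1],[0,0,0]]]' | python3 chk.py &&
python3 -m handwheel '[[255,[0,0,-1],[0,0,0]],[255,[0,0,-1],[0,0,0]]]' | python3 chk.py
```

```text
8.95 [539.5, 212.8, 67.3] [0.7, -1.2, 0.5] 0.183
```

```bash

python3 -m handwheel '[[255,[0,0,0],[0,0,0]]]' | python3 chk.py
python3 -m handwheel '[[255,[0,0,0],[0,0,0]]]' | python3 chk.py
python3 -m handwheel '[[255,[1,0,0],[0,0,0]],[255,[0,0,0],[0,0,0]]]' | python3 chk.py
```

```text
9.05 [539.5, 212.7, 67.1] [1.4, -1.9, -0.5] 0.187
9.15 [539.4, 212.7, 67.1] [1.1, 0.1, -1.3] 0.183
9.35 [540.0, 212.9, 67.0] [0.8, -0.1, -0.6] 0.185
```

```bash

python3 -m handwheel '[[255,[0,0.7,0],[0,0,0]],[255,[0,0,0],[0,0,0]]]' | python3 chk.py
python3 -m handwheel '[[255,[1,0,0],[0,0,0]],[255,[0,0,0],[0,0,0]]]' | python3 chk.py
python3 -m handwheel '[[255,[0,0.7,0],[0,0,0]],[255,[0,0,0],[0,0,0]]]' | python3 chk.py
```

```text
9.55 [540.2, 212.8, 66.6] [0.1, -1.0, -0.4] 0.185
9.75 [541.1, 212.9, 66.5] [0.8, -1.3, 0.1] 0.187
9.95 [541.0, 212.7, 65.7] [0.3, -1.0, -1.0] 0.182
```

```bash
sed -i 's/f\[2\]<0.6/f[2]>4/; s/ or p\[2\]<67.4//' chk.py
python3 -m handwheel '[[255,[0,1,0],[0,0,0]],[255,[0,0,0],[0,0,0]]]' | python3 chk.py &&
python3 -m handwheel '[[255,[0,1,0],[0,0,0]],[255,[0,0,0],[0,0,0]]]' | python3 chk.py &&
python3 -m handwheel '[[255,[0,1,0],[0,0,0]],[255,[0,0,0],[0,0,0]]]' | python3 chk.py &&
python3 -m handwheel '[[255,[0,1,0],[0,0,0]],[255,[0,1,0],[0,0,0]]]' | python3 chk.py
```

```text
10.15 [541.0, 212.7, 64.7] [-0.9, -3.4, -2.1] 0.181
10.35 [541.1, 212.7, 63.8] [-0.1, -3.3, -0.6] 0.182
10.55 [541.1, 212.7, 62.8] [-0.0, -2.7, -1.6] 0.182
10.75 [541.2, 212.7, 61.0] [-1.2, -3.9, 0.0] 0.182
```

```bash

python3 -m handwheel '[[255,[0,0,-0.6],[0,0,0]],[255,[0,0,0],[0,0,0]]]' | python3 chk.py &&
python3 -m handwheel '[[255,[0,1,0],[0,0,0]],[255,[0,1,0],[0,0,0]]]' | python3 chk.py &&
python3 -m handwheel '[[255,[0,1.5,0],[0,0,0]],[255,[0,1.5,0],[0,0,0]]]' | python3 chk.py &&
python3 -m handwheel '[[255,[0,1.5,0],[0,0,0]],[255,[0,1.5,0],[0,0,0]]]' | python3 chk.py
```

```text
10.95 [541.2, 212.5, 60.9] [-1.1, -3.0, -1.2] 0.188
11.15 [541.3, 212.5, 59.1] [-0.7, -2.1, -0.7] 0.186
11.35 [541.3, 212.5, 56.0] [-0.7, -1.3, -0.5] 0.185
11.55 [541.3, 212.4, 52.9] [-1.5, -0.6, -0.4] 0.183
```

```bash
sed -i 's/f\[2\]>4/f[2]>7/' chk.py
python3 -m handwheel '[[255,[0,1.5,0],[0,0,0]],[255,[0,1.5,0],[0,0,0]]]' | python3 chk.py &&
python3 -m handwheel '[[255,[0,1,0],[0,0,0]],[255,[0,0,0],[0,0,0]]]' | python3 chk.py &&
python3 -m handwheel '[[255,[0,0.7,0],[0,0,0]],[255,[0,0,0],[0,0,0]]]' | python3 chk.py &&
python3 -m handwheel '[[255,[0,0.7,0],[0,0,0]],[255,[0,0,0],[0,0,0]]]' | python3 chk.py &&
python3 -m handwheel '[[255,[0,0.7,0],[0,0,0]],[255,[0,0,0],[0,0,0]]]' | python3 chk.py &&
python3 -m handwheel '[[255,[0,0.7,0],[0,0,0]],[255,[0,0,0],[0,0,0]]]' | python3 chk.py
```

```text
11.75 [541.3, 212.4, 49.9] [-0.5, -2.5, 0.2] 0.184
11.95 [541.3, 212.4, 48.9] [-0.2, -0.7, -0.2] 0.186
12.15 [541.4, 212.4, 48.7] [-1.0, -2.2, 1.7] 0.181
12.35 [541.4, 212.4, 48.6] [-2.2, -2.1, 6.0] 0.183
12.55 [541.6, 212.4, 48.6] [-4.1, -3.5, 9.6] 0.184
```

```bash
python3 -m handwheel '[[255,[0,-0.8,0],[0,0,0]],[0,[0,0,0],[0,0,0]],[0,[0,0,0],[0,0,0]],[0,[0,0,0],[0,0,0]],[0,[0,0,0],[0,0,0]],[0,[0,0,0],[0,0,0]],[0,[0,-20,0],[0,0,0]],[0,[0,-40,0],[0,0,0]],[0,[0,-40,0],[0,0,0]],[0,[-30,-20,0],[0,0,0]],[0,[-30,0,0],[0,0,0]],[0,[0,0,0],[0,0,0]],[0,[0,0,0],[0,0,0]]]'
python3 - <<'E'
from h import *
print(r.state()["position"])
im=r.capture("wrist");cv2.imwrite("pics/w5.png",cv2.convertScaleAbs(im[150:342,128:384,::-1].repeat(3,0).repeat(3,1),alpha=.9))
print(proj("wrist",[542,212.4,93]),proj("wrist",[542,212.4,43]))
E
```

```text
time: 13.85
position: [481.2, 212.3, 167.7]
ee_rot: [-1.571, -0.001, 0.001]
force: [0.4, -0.1, 0.9]
grip_width: 1.002
[481.18836941 212.31668527 167.71131467]
[256.63487935 260.36572962] [256.53534069 239.36304079]
```

View pics/w5.png

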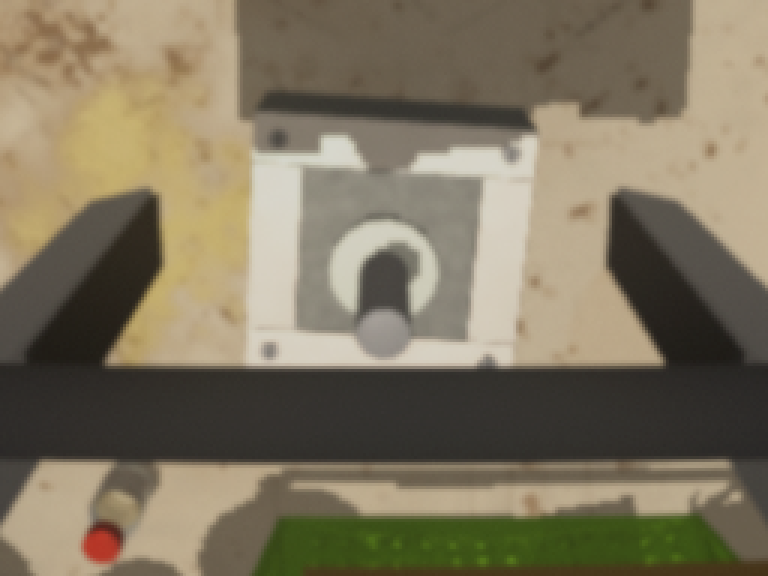

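The spindle stands planted: shaft top at crop (383,333), collar centre at (384,271), collar flat on the grey face. Next is the roll.

```bash
python3 - <<'E'
from h import *
f=lambda u,z:onz("wrist",(np.array(u)+.5)/3-.5+[128,150],z).round(1)
print(f((383,333),93),f((384,271),43))
E
python3 -m handwheel '[[0,[0,0,-43],[0,0,0]],[0,[0,0,-43],[0,0,0]],[0,[0,0,-43],[0,0,0]],[0,[0,0,-43],[0,0,0]],[0,[0,20,-44],[0,0,0]],[0,[0,0,0],[0,0,0]],[0,[0,0,0],[0,0,0]]]'
python3 - <<'E'
from h import *
print(r.state()["position"])
im=r.capture("wrist");cv2.imwrite("pics/w6.png",cv2.convertScaleAbs(im[150:342,128:384,::-1].repeat(3,0).repeat(3,1),alpha=.8))
print(((proj("wrist",[540,-4,40])-[128,150])*3).round())
E
```

```text
[542.3 211.2  93. ] [542.7 211.5  43. ]
time: 14.6
position: [481.8, -4.8, 147.1]
ee_rot: [-1.57, 0.001, -0.002]
force: [1.0, -0.6, 0.8]
grip_width: 0.998
[481.78335927  -4.75749738 147.06236971]
[385. 281.]
```

View pics/w6.png

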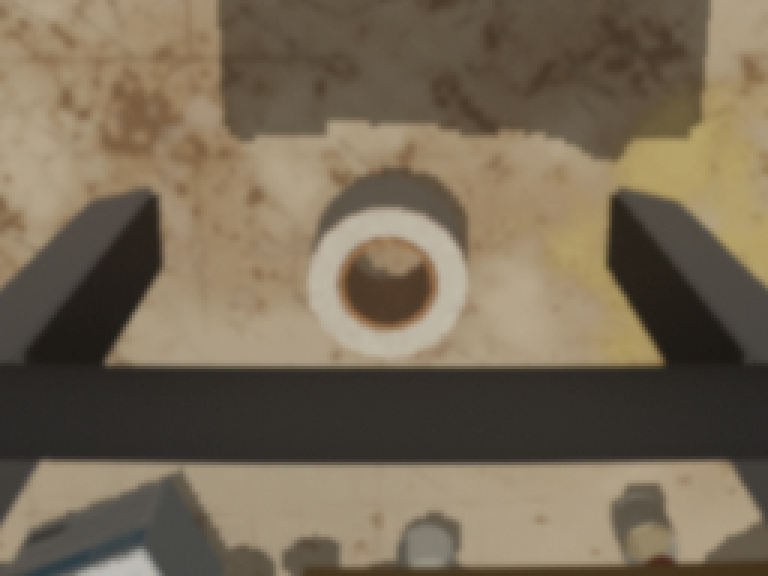

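The roll's top outline spans columns 307–468 and rows 206–358, so its centre is at (387.5,282), about (540.3,-3.1). Grasping it now.

```bash
python3 -m handwheel '[[0,[28,0,1.5],[0,0,0]],[0,[29.5,0,1],[0,0,0]],[0,[0,40,0],[0,0,0]],[0,[0,40,0],[0,0,0]],[0,[0,40,0],[0,0,0]],[0,[0,12,0],[0,0,0]],[0,[0,6,0],[0,0,0]],[0,[0,0,0],[0,0,0]],[0,[0,0,0],[0,0,0]]]' 15
python3 -m handwheel '[[255,[0,0,0],[0,0,0]],[255,[0,0,0],[0,0,0]],[255,[0,0,0],[0,0,0]],[255,[0,0,0],[0,0,0]],[255,[0,0,0],[0,0,0]],[255,[0,0,0],[0,0,0]],[255,[0,0,0],[0,0,0]],[255,[0,0,0],[0,0,0]]]' 15
```

```text
time: 15.55
position: [540.8, -1.3, 11.8]
ee_rot: [-1.572, -0.004, 0.002]
force: [0.5, 0.1, 0.4]
grip_width: 1.0
time: 16.35
position: [539.1, -1.3, 9.9]
ee_rot: [-1.571, -0.0, 0.001]
force: [-0.7, -0.9, 1.9]
grip_width: 0.6
```

```bash
python3 -m handwheel '[[255,[0,-15,0],[0,0,0]],[255,[0,-30,0],[0,0,0]],[255,[0,-40,0],[0,0,0]],[255,[0,-35,0],[0,0,0]],[255,[0.4,0,40],[0,0,0]],[255,[0.4,0,45],[0,0,0]],[255,[0.4,0,45],[0,0,0]],[255,[0.5,0,45],[0,0,0]],[255,[0.5,0,38.7],[0,0,0]],[255,[0,0,0],[0,0,0]],[255,[0,0,0],[0,0,0]],[255,[0,0,0],[0,0,0]]]'
python3 - <<'E'
from h import *
im=r.capture("wrist");cv2.imwrite("pics/w7.png",cv2.convertScaleAbs(im[150:342,128:384,::-1].repeat(3,0).repeat(3,1),alpha=1.2))
print(((proj("wrist",[542.5,211.4,93])-[128,150])*3).round(),r.state()["position"])
E
```

```text
time: 17.55
position: [540.9, 211.7, 130.0]
ee_rot: [-1.571, -0.0, 0.0]
force: [0.1, 0.7, -0.3]
grip_width: 0.603
[386. 183.] [541.02632602 211.43995158 129.94572397]
```

View pics/w7.png

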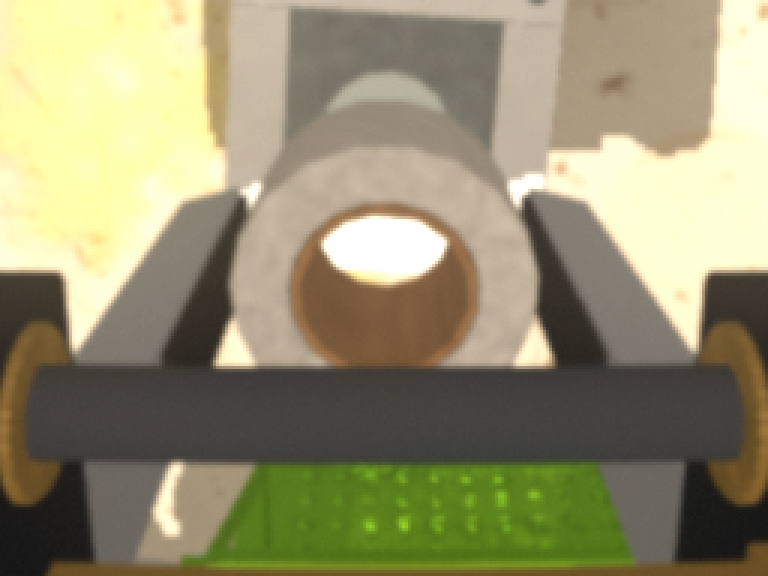

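The roll is held level, with the core at column 385 and the collar at about 386, so they are aligned. Lowering now with force checks.

```bash
sed -i 's/f\[2\]>7/f[2]>4/' chk.py
python3 -m handwheel '[[255,[0.4,20,0.6],[0,0,0]],[255,[0,8,0],[0,0,0]],[255,[0,0,0],[0,0,0]]]' | python3 chk.py &&
python3 -m handwheel '[[255,[0,4,0],[0,0,0]],[255,[0,4,0],[0,0,0]]]' | python3 chk.py &&
python3 -m handwheel '[[255,[0,4,0],[0,0,0]],[255,[0,4,0],[0,0,0]]]' | python3 chk.py &&
python3 -m handwheel '[[255,[0,6,0],[0,0,0]],[255,[0,6,0],[0,0,0]]]' | python3 chk.py &&
python3 -m handwheel '[[255,[0,6,0],[0,0,0]],[255,[0,6,0],[0,0,0]],[255,[0,0,0],[0,0,0]]]' | python3 chk.py &&
python3 -m handwheel '[[255,[0,4,0],[0,0,0]],[255,[0,3,0],[0,0,0]],[255,[0,0,0],[0,0,0]]]' | python3 chk.py
```

```text
17.9 [540.2, 212.0, 100.2] [0.7, 0.0, -0.2] 0.604
18.1 [541.9, 213.0, 94.3] [0.3, -0.4, -0.2] 0.603
18.3 [541.5, 213.2, 85.7] [-0.2, -0.4, -0.9] 0.601
18.5 [541.3, 213.2, 73.2] [-0.1, 0.4, -0.3] 0.606
18.8 [540.5, 213.0, 60.4] [-0.1, -0.1, -0.7] 0.604
19.1 [541.1, 213.1, 54.3] [-0.4, 0.1, -0.3] 0.609
```

```bash
sed -i 's/f\[2\]>4/f[2]>2/' chk.py
python3 -m handwheel '[[255,[0,0.7,0],[0,0,0]],[255,[0,0,0],[0,0,0]]]' | python3 chk.py &&
python3 -m handwheel '[[255,[0,0.5,0],[0,0,0]],[255,[0,0,0],[0,0,0]]]' | python3 chk.py &&
python3 -m handwheel '[[255,[0,0.5,0],[0,0,0]],[255,[0,0,0],[0,0,0]]]' | python3 chk.py &&
python3 -m handwheel '[[255,[0,0.5,0],[0,0,0]],[255,[0,0,0],[0,0,0]]]' | python3 chk.py &&
python3 -m handwheel '[[255,[0,0.5,0],[0,0,0]],[255,[0,0,0],[0,0,0]]]' | python3 chk.py
```

```text
19.3 [541.5, 213.2, 54.1] [1.5, -0.3, -0.1] 0.607
19.5 [541.4, 213.2, 53.6] [0.2, 0.5, -0.4] 0.601
19.7 [541.3, 213.1, 53.0] [0.1, -0.2, -1.0] 0.601
19.9 [541.5, 213.1, 52.8] [-0.8, 0.6, 2.1] 0.6
```

```bash
python3 -m handwheel '[[0,[0,0,0],[0,0,0]],[0,[0,0,0],[0,0,0]],[0,[0,0,0],[0,0,0]],[0,[0,0,0],[0,0,0]],[0,[0,0,0],[0,0,0]],[0,[0,-20,0],[0,0,0]],[0,[0,-40,0],[0,0,0]],[0,[0,-40,0],[0,0,0]],[0,[-30,-20,0],[0,0,0]],[0,[-35,0,0],[0,0,0]],[0,[-35,0,0],[0,0,0]],[0,[0,0,0],[0,0,0]],[0,[0,0,0],[0,0,0]],[0,[0,0,0],[0,0,0]]]'
python3 - <<'E'
from h import *
w=r.capture("wrist")[110:302,128:384];s=r.capture("side")[150:270,190:350]
A=cv2.resize(w,(400,300),interpolation=cv2.INTER_CUBIC);B=cv2.resize(s,(400,300),interpolation=cv2.INTER_CUBIC)
cv2.imwrite("pics/fin.png",np.hstack([A,B])[...,::-1])
E
```

```text
time: 21.3
position: [442.4, 213.0, 172.9]
ee_rot: [-1.571, -0.001, 0.001]
force: [0.3, 0.4, 0.8]
grip_width: 1.004
```

View pics/fin.png

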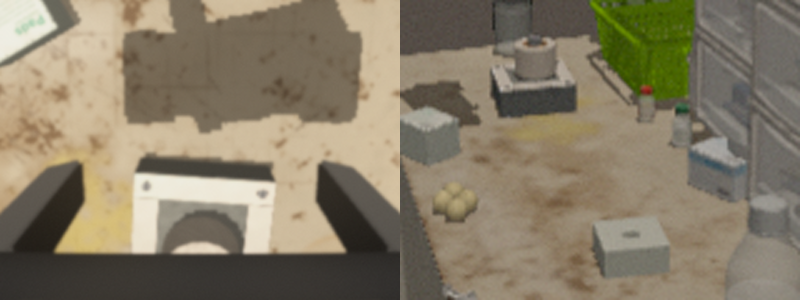

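The side view (right half) shows the roll lying flat over the spindle on the base at (535,58). The shaft top just shows above the core, the block is empty and the bystanders are where they were. The gripper is clear, so I'm handing in.

```bash
python3 -c "
from cell import r
print(r.finish_job())"
```

```text
the job is handed in; nothing more can be done
None
```

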